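Set a rock core under the dial gauge

TASK

Get the tan sandstone core ready for its straightness reading: gently roll it with your fingertips across the granite plate until it lies along the white engraved line, its whole length on the line. Then gently push the dial gauge along its rail by its cross arm until its tip stands over the middle of the core. Nothing is to be picked up or gripped: roll the core, do not drag it, only push the gauge, and leave the green core and the other things where they are.

Things in the scene. Friction and masses are not known exactly. Their poses are not given: they have to be found in the camera images.
- station: measuring station, fixed: a dark granite plate 310 x 480 x 40 mm (its top 40 mm above the bench). Origin: the middle of the engraved white line, on the plate's top face; the plate reaches from x -130 to +180 mm and y -240 to +240 mm of it. The line is 3 mm wide and runs 240 mm along y (x = 0), a short cross tick at each end; z is up. A steel rail, 12 mm high, 18 mm wide, runs along y at x = +145 mm
- sand_core: tan sandstone core, red stripe: a loose cylinder 36 mm thick, 90 mm long, 0.24 kg, lying on the plate on either side of the line, up to 4 degrees askew to it. Origin: its centre; y runs along the cylinder, x and z turn as it rolls. It rolls straight, square to its own axis, coasts a few mm if pushed briskly, and stays where it is left. Rolled under a fingertip pressing a few N, it advances half as far as the fingertip
- sand_end_l (a point): centre of the sandstone core's end face on its +y side, on the cylinder's axis, 45 mm from its centre; does not swing as it rolls
- sand_end_r (a point): centre of the sandstone core's other (-y) end face, on the axis, 45 mm from its centre
- green_core: green-grey stone core with a white stripe, of the same size, lying on the plate on the other side of the line; to be left alone. Origin: its centre
- gauge (a joint): place of the dial gauge along its rail, m: where its tip stands along the station's y axis, 0 at the middle of the line, growing to +y, travel -0.185 to +0.185. It starts parked at the +y end, clear of the cores. Sliding it takes about 2 N and it stays where it is left
- gauge_tip (a point): the dial gauge's brass tip, over the line (station x = 0), 41 mm above the plate, so it passes 5 mm above a core on the line. The dial, 58 mm wide across the rail's direction y and 25 mm thick, stands over it, its top 159 mm above the plate
- gauge_arm (a point): middle of the gauge's cross arm, where to push it: a round steel bar 10 mm thick that runs along the station's x from the column at x = +145 mm to the clamp at x = 0, its centre 78 mm above the plate, this point at x = +70 mm. The column (14 mm thick, top at 96 mm) stands on a carriage block 44 x 50 mm, 30 mm high
- v_block: steel V-block 50 x 50 x 40 mm, loose on the plate's -y part; leave alone. Origin: centre of its underside
- feelers: feeler gauge set, a flat steel case 95 x 18 x 10 mm, loose on the plate's -y part; leave alone. Origin: centre of its underside
- tin: round aluminium sample tin, 68 mm wide, 55 mm high, loose on the bench left of the plate; leave alone. Origin: centre of its underside
- brush: hand brush lying on the bench left of the plate; leave alone
- caliper: steel caliper, 230 mm long, lying on the bench right of the plate; leave alone

How it is judged (in metres and radians):
On the way, in this order (a step that is already met when the one before it is completed fails the run):
1. the sandstone core has rolled over by more than a third of a turn, on the plate (angle between sand_core's own z axis and vertical above 2.2 rad and z of sand_core in the frame of station below 0.022 m).
2. the sandstone core lies at rest along the line while the gauge still stands aside (x of sand_end_l in the frame of station between -0.006 and 0.006 m and x of sand_end_r in the frame of station between -0.006 and 0.006 m and y of sand_end_l in the frame of station below 0.12 m and y of sand_end_r in the frame of station above -0.12 m and z of sand_core in the frame of station between 0.015 and 0.021 m and linear speed of sand_core below 0.01 m/s and value of joint gauge above 0.09 m), for 0.2 s.
3. the gauge tip stands over the middle of the core (y of gauge_tip in the frame of sand_core between -0.012 and 0.012 m), for 0.2 s.
At the end, for the whole second after the job is handed in: The sandstone core lies at rest on the plate, the middle of each end within 6 mm of the line's centre to either side and its ends within the line's length; the gauge's tip stands within 12 mm of the middle of the core's length, at rest (all of step 3 and x of sand_end_l in the frame of station between -0.006 and 0.006 m and x of sand_end_r in the frame of station between -0.006 and 0.006 m and y of sand_end_l in the frame of station below 0.12 m and y of sand_end_r in the frame of station above -0.12 m and z of sand_core in the frame of station between 0.015 and 0.021 m and linear speed of sand_core below 0.01 m/s and velocity of joint gauge between -0.01 and 0.01 m/s and angular speed of sand_core below 0.3 rad/s); the robot touches nothing.
It fails at once if the fingers pressed or squeezed the sandstone core hard, with over 90 N (contact force between the fingers and sand_core above 90 N).
It fails at once if the fingers gripped the dial gauge or pushed it hard, with over 35 N (contact force between the fingers and gauge above 35 N).
It fails at once if the sandstone core was lifted (z of sand_core in the frame of station above 0.026 m).
It fails at once if the green core was moved by more than 12 mm (distance of green_core from where it was at the start of the episode above 0.012 m).
It fails at once if the V-block, feeler set, tin, brush or caliper was moved by more than 20 mm (distance of any of v_block, feelers, tin, brush, caliper from where it was at the start of the episode above 0.02 m).
It also fails if it takes over 67 s, if anything falls off the work surface, if the arm or the gripper's body presses on something with over 40 N, if the wrist force passes 120 N, or if a joint passes its speed limit or range.

ROBOT

A 6-joint arm with a two-finger parallel gripper is mounted at the origin on the work surface. World frame = base frame: x ahead of the robot, y to its left, z up, the work surface at z = 0. Lengths are in mm, angles in rad, forces in N, time in s.
With the tool pointing down it reaches from about 275 to 750 mm from the base axis. Payload 10.2 kg.
Tool frame: the origin (TCP) lies midway between the tips of the shut fingers; the grasp point (between the pads) lies 19 mm behind it; z points along the fingers, y is the direction in which the jaws open and shut (so a half turn about z gives the same grasp; the last joint's range is limited). The gripper opens to 85 mm and grips with 20 to 120 N. Pads are 22 mm wide; open, the fingers measure 114 mm over their backs; the gripper's body (76 mm by 85 mm) begins 54 mm behind the grasp point. The pads swing forward as they close: fully open they stand 13 mm farther back than shut.
Start: joints at [1.001, 0.313, 1.498, -0, 1.331, -0.223], TCP at [178.455, 493.746, 231.294] pointing down, gripper open.
Joint ranges: [-2.94, 2.94], [-0.97, 2.17], [0.19, 2.56], [-1.23, 4.37], [0.02, 3.11], [-2.88, 2.88]. Speed limits (rad/s): [2.39, 2.39, 3.01, 3.14, 3.14, 3.14].

INTERFACE

Orientations are given as a unit quaternion [w, x, y, z].
In Python, from rig import sense, optics, ctrl gives the robot as it stands.
- The arm moves only by the tool play_rows, never from a script. Its argument "plan" is a list of rows, each a list of 7 numbers: the shift along the world's x, y, z in mm, then the turn, a rotation vector about the world's x, y, z in rad, then the opening, from -1 (shut) to 1 (fully open), so that 0 is half open. A call has 1 to 5 rows; each row shifts and turns the pose as measured when the row begins; what a row does not reach is not made up. A row lasts 1/12 s, in which the tool goes at most 41.7 mm and 7.16 degrees, less where a joint would pass 70% of its speed; a pose out of reach is approached as far as the arm can. A call is refused whole if a number of a shift passes 41.7 or a number of a turn 0.125, either way. A call with a gripper value outside its range is refused whole. The fingers move at their own pace and stop on an object; "grip_force" is the grip in N (left out, the last holds). Time passes only in rows, so rows that do not move let the fingers close. It gives the time, the measured TCP pose, the force and the opening at its end, in the units of the state.
- sense(): the state, without advancing time (a new reading comes with each control period).
- optics.capture(name): name is "side" or "top"; returns a dict with "img" (400x640x3 uint8, blue, green, red), "fx", "fy", "cx", "cy" (pixels), "dist" ([k1, k2, p1, p2, k3] as OpenCV has them; the pictures are not rectified), "world_to_cam" (4x4, takes a point from world to camera coordinates). Camera axes: x right, y up, looking along -z (the intrinsics and any distortion apply to the point x, -y, -z); pixel columns grow to the right and rows downward; lengths in mm; the calibration is good to about 2 mm. A picture is of the moment at which its call begins. There is no depth.
- ctrl.finish_job(): hands the job in, once; it reports no verdict.
The state is a dict: "time_s": time; "joints": joint angles; "dq": joint speeds; "tau": joint torques, N m; "eef_pos": TCP position; "ee_rot": TCP orientation; "force": force on the tool from outside, world axes, zero at the start; "wrist_torque": the same for the moment, N m; "grip_width": opening from 0.0 (shut) to 1.0 (fully open).
Only numpy, scipy, OpenCV 4.12 (cv2) and the standard library are available. Lean on these libraries where they do the work, as an engineer would, in place of code of your own. Each camera call takes 0.05 s, during which the arm holds its last target. There are 200 camera calls.

## Working session

There is one attempt and no reset: what is moved stays moved. The work goes in short steps, Python scripts to look and compute and a tool call to move; the robot and the scene stay as the last step left them, time stands still between calls to the robot, and variables do not carry over. Pictures are saved under pics/ and viewed, about 8 in all and at most 12, crops included, and the job is handed in when it is done.

Besides the shell and the picture viewer there is one more tool, called by a JSON object that holds its "op" and its "data". play_rows: Moves the arm, as the interface text tells. Its arguments: {"type":"object","properties":{"plan":{"type":"array"},"grip_force":{"type":"number"}},"required":["plan"]}

```bash
mkdir -p pics; cat > h.py <<'E'
import numpy as np, cv2
from rig import sense, optics, ctrl
def cap(name,fn=None):
    c=optics.capture(name)
    if fn: cv2.imwrite('pics/'+fn,c['img'])
    return c
def K(c): return np.array([[c['fx'],0,c['cx']],[0,c['fy'],c['cy']],[0,0,1.]])
def ray(c,uv):
    p=cv2.undistortPoints(np.array(uv,float).reshape(-1,1,2),K(c),np.array(c['dist'],float)).reshape(-1,2)
    T=np.array(c['world_to_cam'],float);R=T[:3,:3];t=T[:3,3]
    d=np.c_[p[:,0],-p[:,1],-np.ones(len(p))]@R
    return -R.T@t,d
def onz(c,uv,z):
    o,d=ray(c,uv);z=np.broadcast_to(z,len(d));return o+d*((z-o[2])/d[:,2])[:,None]
def proj(c,P):
    T=np.array(c['world_to_cam'],float);q=np.array(P,float).reshape(-1,3)@T[:3,:3].T+T[:3,3]
    q=q*[1,-1,-1]
    return cv2.projectPoints(q,np.zeros(3),np.zeros(3),K(c),np.array(c['dist'],float))[0].reshape(-1,2)
E
python3 - <<'E'
from h import *
a=cap('top','top0.png');b=cap('side','side0.png')
for c in(a,b):
    print(c['fx'],c['dist'],np.round(np.linalg.inv(np.array(c['world_to_cam'])),2).tolist())
print(sense())
E
```

```text
444.78669854701144 [-0.05802464  0.          0.          0.          0.        ] [[0.02, 0.99, -0.11, 423.56], [-1.0, 0.02, 0.01, -38.09], [0.01, 0.11, 0.99, 1424.99], [0.0, 0.0, 0.0, 1.0]]
370.4993312421938 [-0.0469663  0.         0.         0.         0.       ] [[0.85, 0.26, -0.46, 65.26], [-0.53, 0.41, -0.74, -844.9], [-0.01, 0.87, 0.49, 622.51], [0.0, 0.0, 0.0, 1.0]]
{'time_s': 0.1, 'joints': array([ 1.00061245e+00,  3.13409448e-01,  1.49835932e+00,  2.73576516e-05,
        1.33099792e+00, -2.23406111e-01]), 'dq': array([-1.66061338e-03, -5.34083005e-04, -3.13620424e-03, -3.99521005e-04,
        9.16301663e-05,  1.43151360e-03]), 'tau': array([ 3.48146474e-03, -4.12902761e+01, -2.60139191e+01, -1.68798911e-04,
        3.08570030e-03, -1.77106227e-05]), 'eef_pos': array([178.31373588, 493.54963224, 230.78509557]), 'ee_rot': array([-2.39113757e-04,  1.72524579e-01,  9.85005038e-01, -5.36272378e-04]), 'force': array([ 0.49569057, -0.08480148,  0.55735912]), 'wrist_torque': array([-0.0216723 , -0.00570966,  0.02477578]), 'grip_width': 0.9998024391676109}
```

View pics/top0.png

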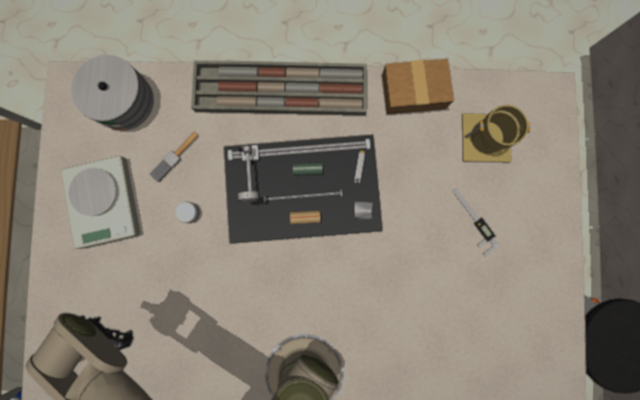

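View pics/side0.png

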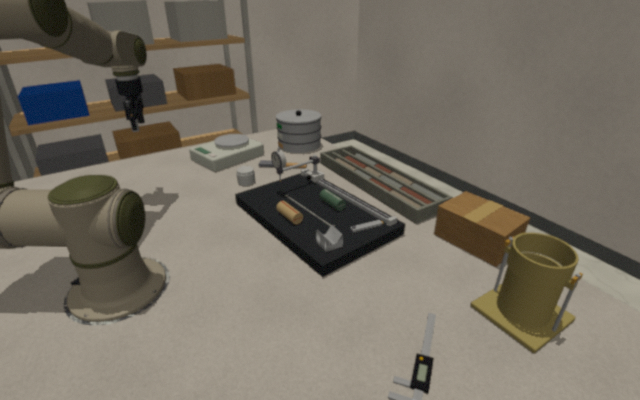

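The top view shows the tan core at about (305,217), on the robot's side of the line (250,198)–(342,193). The green core is at (307,169) and the gauge is parked at the left (+y) end. Next I'll measure these.

```bash
cat > m.py <<'E'
from h import *
def meas(c,fn=None):
    im=c['img'];hsv=cv2.cvtColor(im,cv2.COLOR_BGR2HSV)
    H,S,V=[hsv[...,i].astype(int) for i in range(3)]
    box=np.zeros(im.shape[:2],bool);box[140:236,230:378]=1
    tan=((H<25)&(S>90)&(V>90)&box).astype(np.uint8)
    n,l,st,ce=cv2.connectedComponentsWithStats(tan)
    k=1+np.argmax(st[1:,4]);ys,xs=np.nonzero(l==k)
    w=np.c_[xs,ys]
    P=onz(c,w,58+9)[:,:2]   # visible surface, mean height
    ctr=P.mean(0);ev,U=np.linalg.eigh(np.cov(P.T));ax=U[:,1]*np.sign(U[1,1])
    return dict(n=len(w),ctr=ctr,ang=np.arctan2(-ax[0],ax[1]),len=np.sqrt(12*ev[1]),wid=np.sqrt(12*ev[0]))
if __name__=='__main__':
    c=cv2.imread('pics/top0.png');cc=cap('top');im=cc['img']
    print(meas(cc))
    hsv=cv2.cvtColor(im,cv2.COLOR_BGR2HSV)
    g=cv2.cvtColor(im,cv2.COLOR_BGR2GRAY).astype(float)
    # line: column-wise centroid in a strip
    pts=[]
    for u in range(268,338):
        v0=197.5-(u-260)*(5/82.);r=np.arange(int(v0)-5,int(v0)+7)
        w=g[r,u];w=np.clip(w-np.median(w)-8,0,None)
        if w.sum()>15: pts.append((u,(w*r).sum()/w.sum()))
    pts=np.array(pts);L=onz(cc,pts,40)
    f=cv2.fitLine(L[:,:2].astype(np.float32),cv2.DIST_HUBER,0,.01,.01).ravel();print('line',len(pts),f,'ang',np.arctan2(-f[0],f[1]))
    # plate
    m=((g<70)).astype(np.uint8);m[:130]=0;m[250:]=0;m[:,:215]=0;m[:,390:]=0
    n,l,st,ce=cv2.connectedComponentsWithStats(m);k=1+np.argmax(st[1:,4])
    q=cv2.boxPoints(cv2.minAreaRect(np.argwhere(l==k)[:,::-1].astype(np.int32)));Q=onz(cc,q,40);print('plate',q.round(1).tolist(),Q.round(1).tolist(),Q.mean(0))
    gr=((hsv[...,0]>40)&(hsv[...,0]<90)&(hsv[...,1]>60)&(hsv[...,2]>25)).astype(np.uint8);gr[:140]=0;gr[190:]=0;gr[:,:280]=0;gr[:,340:]=0
    G=onz(cc,np.argwhere(gr)[:,::-1],67);print('green',len(G),G.mean(0))
    cv2.imwrite('pics/c1.png',cv2.resize(im[125:250,215:390],None,fx=4.5,fy=4.5,interpolation=cv2.INTER_CUBIC))
E
python3 m.py
```

```text
{'n': 342, 'ctr': array([483.98569912,   6.68264871]), 'ang': np.float64(0.07732602350101406), 'len': np.float64(91.82360666017969), 'wid': np.float64(34.47912114137117)}
line 70 [ 1.0096953e-01 -9.9488950e-01  5.5542627e+02 -1.9426455e+01] ang -3.0404508
plate [[222.60000610351562, 146.89999389648438], [373.6000061035156, 134.6999969482422], [381.29998779296875, 230.39999389648438], [230.39999389648438, 242.5]] [[701.5, 273.5, 40.0], [750.8, -204.6, 40.0], [448.1, -230.9, 40.0], [401.0, 236.4, 40.0]] [575.39524926  18.61502695  40.        ]Traceback (most recent call last):
  File "m.py", line 31, in <module>
    G=onz(cc,np.argwhere(gr)[:,::-1],67);print('green',len(G),G.mean(0))
  File "h.py", line 14, in onz
    o,d=ray(c,uv);z=np.broadcast_to(z,len(d));return o+d*((z-o[2])/d[:,2])[:,None]
        ~~~^^^^^^
  File "h.py", line 9, in ray
    p=cv2.undistortPoints(np.array(uv,float).reshape(-1,1,2),K(c),np.array(c['dist'],float)).reshape(-1,2)
      ~~~~~~~~~~~~~~~~~~~^^^^^^^^^^^^^^^^^^^^^^^^^^^^^^^^^^^^^^^^^^^^^^^^^^^^^^^^^^^^^^^^^^^
cv2.error: OpenCV(4.12.0) /io/opencv/modules/calib3d/src/undistort.dispatch.cpp:347: error: (-215:Assertion failed) CV_IS_MAT(_src) && CV_IS_MAT(_dst) && (_src->rows == 1 || _src->cols == 1) && (_dst->rows == 1 || _dst->cols == 1) && _src->cols + _src->rows - 1 == _dst->rows + _dst->cols - 1 && (CV_MAT_TYPE(_src->type) == CV_32FC2 || CV_MAT_TYPE(_src->type) == CV_64FC2) && (CV_MAT_TYPE(_dst->type) == CV_32FC2 || CV_MAT_TYPE(_dst->type) == CV_64FC2) in function 'cvUndistortPointsInternal'
```

{"op": "play_rows", "data": {"plan": [[22,-35,0,0,0,0.1,0],[22,-35,0,0,0,0.1,0],[22,-35,0,0,0,0.1,0],[22,-35,0,0,0,0.1,0],[22,-35,0,0,0,0,0]], "grip_force": 40}}

```text
time_s: 0.57
eef_pos: [282.7, 323.1, 229.0]
ee_rot: [-0.001, -0.033, 0.999, -0.001]
force: [1.3, 0.2, -0.5]
grip_width: 0.498
```

{"op": "play_rows", "data": {"plan": [[22,-35,0,0,0,0,0],[22,-35,0,0,0,0,0],[22,-35,0,0,0,0,0],[22,-35,0,0,0,0,0],[22,-35,0,0,0,0,0]]}}

```text
time_s: 0.98
eef_pos: [391.3, 144.6, 229.0]
ee_rot: [-0.001, -0.034, 0.999, -0.001]
force: [1.2, 1.2, 0.3]
grip_width: 0.504
```

```bash
sed -i "s/    G=onz.*/    if gr.any(): G=onz(cc,np.argwhere(gr)[:,::-1],58);print('green',len(G),G.mean(0))/; s/,58+9)/,58)/" m.py; cat >> h.py <<'E'
from scipy.spatial.transform import Rotation as Ro
def st():
    s=sense();q=s['ee_rot'];R=Ro.from_quat(np.r_[q[1:],q[0]]).as_matrix()
    print('t',round(s['time_s'],2),'p',s['eef_pos'].round(1),'jaw',round(float(np.arctan2(R[1,1],R[0,1])),3),'z',R[:,2].round(3),'F',s['force'].round(1),'w',round(float(s['grip_width']),2))
E
python3 -c "
from h import *
st()"; python3 m.py
```

```text
t 0.98 p [391.3 144.6 229. ] jaw 1.639 z [-0.002 -0.002 -1.   ] F [1.2 1.2 0.3] w 0.5
{'n': 345, 'ctr': array([484.36011149,   6.85876901]), 'ang': np.float64(0.07741693582420313), 'len': np.float64(92.52920314216048), 'wid': np.float64(34.93689181876734)}
line 70 [ 1.01767205e-01 -9.94808257e-01  5.51759277e+02  1.64624157e+01] ang -3.039649
plate [[222.89999389648438, 146.89999389648438], [373.6000061035156, 134.6999969482422], [382.0, 240.0], [231.3000030517578, 252.10000610351562]] [[701.4, 272.8, 40.0], [750.6, -204.6, 40.0], [418.5, -233.5, 40.0], [371.7, 232.3, 40.0]] [560.54803089  16.73606001  40.        ]
```

View pics/c1.png

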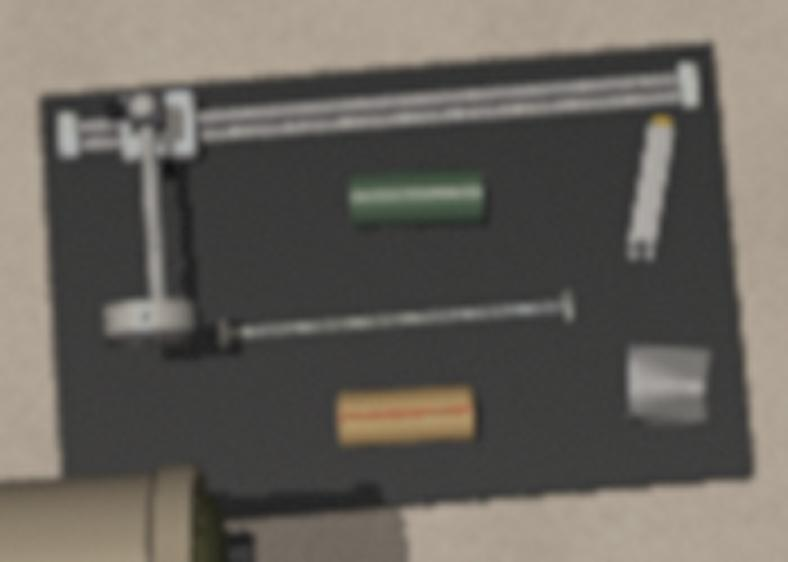

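{"op": "play_rows", "data": {"plan": [[23,-34,-10,0,0,0,0],[23,-34,-20,0,0,0.01,0],[23,-34,-20,0,0,0,0],[23,-34,-20,0,0,0,0],[3,-2,-30,0,0,0,0]]}}

```text
time_s: 1.45
eef_pos: [484.1, 10.1, 138.5]
ee_rot: [0.006, -0.035, 0.999, -0.003]
force: [1.4, 0.3, -0.8]
grip_width: 0.5
```

```bash
python3 -c "
from h import *
st()"
```

```text
t 1.45 p [484.1  10.1 138.5] jaw 1.64 z [ 0.013 -0.006 -1.   ] F [ 1.4  0.3 -0.8] w 0.5
```

{"op": "play_rows", "data": {"plan": [[0,-3,-25,0,0,0,0],[0,0,-20,0,0,0,0],[0,0,-5,0,0,0,0],[0,0,0,0,0,0,0]]}}

```text
time_s: 1.78
eef_pos: [482.2, 4.8, 80.7]
ee_rot: [0.001, -0.032, 0.999, -0.002]
force: [0.0, -0.2, -0.2]
grip_width: 0.497
```

```bash
python3 - <<'E'
from h import *
st(); c=cap('side'); p=proj(c,[[484,7,76]])[0]; print(p)
u,v=p.astype(int); im=c['img'][v-70:v+50,u-80:u+80]
cv2.imwrite('pics/s1.png',cv2.resize(im,None,fx=4.5,fy=4.5,interpolation=cv2.INTER_CUBIC))
E
```

```text
t 1.78 p [482.2   4.8  80.7] jaw 1.635 z [ 0.003 -0.004 -1.   ] F [ 0.  -0.2 -0.2] w 0.5
[288.25262072 206.92576718]
```

View pics/s1.png

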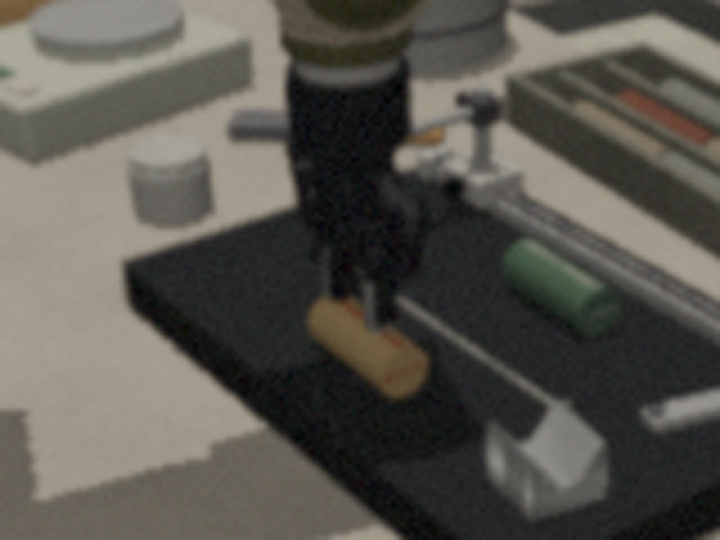

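The side crop shows both fingertips just above the core, near (335,290) and (375,310). The red stripe is on top between them. I'll lower gently until contact.

{"op": "play_rows", "data": {"plan": [[0,0,-2,0,0,0,0],[0,0,-2,0,0,0,0],[0,0,-1,0,0,0,0]]}}

```text
time_s: 2.08
eef_pos: [483.9, 5.3, 79.3]
ee_rot: [0.004, -0.033, 0.999, -0.003]
force: [0.5, 0.9, 0.4]
grip_width: 0.499
```

{"op": "play_rows", "data": {"plan": [[0,0,-3,0,0,0,0],[0,0,-2,0,0,0,0]]}}

```text
time_s: 2.25
eef_pos: [484.7, 5.4, 75.5]
ee_rot: [0.006, -0.033, 0.999, -0.003]
force: [-0.6, 0.1, -0.3]
grip_width: 0.497
```

{"op": "play_rows", "data": {"plan": [[0,0,-2,0,0,0,0],[0,0,-1,0,0,0,0]]}}

```text
time_s: 2.42
eef_pos: [486.1, 5.5, 73.9]
ee_rot: [0.008, -0.033, 0.999, -0.003]
force: [-0.1, 1.9, 13.9]
grip_width: 0.498
```

{"op": "play_rows", "data": {"plan": [[6,0.5,-0.5,0,0,0,0],[6,0.5,-0.5,0,0,0,0],[6,0.5,-0.5,0,0,0,0]]}}

```text
time_s: 2.67
eef_pos: [505.6, 7.1, 74.1]
ee_rot: [0.01, -0.033, 0.999, -0.003]
force: [-1.8, 0.4, 1.9]
grip_width: 0.497
```

```bash
python3 -c "
from h import *
st();print(meas(cap('top'))) if 0 else 0
import m;print(m.meas(cap('top','t2.png')))"
```

```text
t 2.67 p [505.6   7.1  74.1] jaw 1.637 z [ 0.02  -0.006 -1.   ] F [-1.8  0.4  1.9] w 0.5
{'n': 9, 'ctr': array([ 693.33371836, -165.52881779]), 'ang': np.float64(-0.33808579421635787), 'len': np.float64(11.143423963077147), 'wid': np.float64(8.171332167380665)}
```

```bash
cat > sd.py <<'E'
from h import *
from scipy.spatial import ConvexHull
O=np.array([551.7,16.5]);A=.101
n=np.array([np.cos(A),np.sin(A)]);u=np.array([-np.sin(A),np.cos(A)])
def side(c):
    hsv=cv2.cvtColor(c['img'],cv2.COLOR_BGR2HSV).astype(int);H,S,V=hsv[...,0],hsv[...,1],hsv[...,2]
    m=((H<25)&(S>90)&(V>60)).astype(np.uint8);b=np.zeros_like(m);b[180:245,240:345]=1;m*=b
    k,l,s,ce=cv2.connectedComponentsWithStats(m)
    w=np.argwhere(np.isin(l,[i for i in range(1,k) if s[i,4]>12]))[:,::-1]
    h=cv2.convexHull(w.astype(np.int32)).reshape(-1,2).astype(float)
    def model(q): # x,y,ang -> hull of cylinder projection
        th=np.linspace(0,2*np.pi,24,endpoint=False);ax=np.array([-np.sin(q[2]),np.cos(q[2]),0]);nx=np.array([np.cos(q[2]),np.sin(q[2]),0])
        P=[np.array([q[0],q[1],58])+e*45*ax+18*(np.cos(t)*nx+np.sin(t)*np.array([0,0,1])) for e in(-1,1) for t in th]
        return cv2.convexHull(proj(c,P).astype(np.float32))
    def res(q):
        M=model(q);return [cv2.pointPolygonTest(M,(float(a),float(b_)),True) -.3 for a,b_ in h]
    from scipy.optimize import least_squares
    g=onz(c,[w.mean(0)],58)[0]
    r=least_squares(res,[g[0],g[1],.08],loss='soft_l1',diff_step=1e-3)
    return r.x,np.sqrt(np.mean(np.square(res(r.x)))),len(w)
def rep(c):
    q,e,N=side(c);d=q[:2]-O
    print('core xy',q[:2].round(1),'ang',q[2].round(3),'rms',e.round(2),N,'station',(d@n).round(1),(d@u).round(1))
if __name__=='__main__':
    st();c=cap('side');c0=dict(c);c0['img']=cv2.imread('pics/side0.png');rep(c0);rep(c)
E
python3 sd.py
```

```text
t 2.72 p [506.6   7.1  74.1] jaw 1.636 z [ 0.021 -0.006 -1.   ] F [0.1 0.2 2. ] w 0.5
core xy [487.3  10.3] ang 0.079 rms 0.4 343 station -64.7 0.3
core xy [497.    8.7] ang 0.096 rms 0.39 320 station -55.2 -2.3
```

{"op": "play_rows", "data": {"plan": [[8,0.7,-0.8,0,0.004,0,0],[8,0.7,-0.8,0,0.004,0,0],[8,0.7,-0.8,0,0.004,0,0],[8,0.7,-0.8,0,0.004,0,0],[8,0.7,-0.8,0,0.004,0,0]]}}

```text
time_s: 3.18
eef_pos: [545.2, 10.6, 68.5]
ee_rot: [-0.002, -0.033, 0.999, -0.003]
force: [-0.5, -0.0, -0.1]
grip_width: 0.502
```

```bash
python3 sd.py
```

```text
t 3.18 p [545.2  10.6  68.5] jaw 1.637 z [-0.004 -0.007 -1.   ] F [-0.5 -0.  -0.1] w 0.5
core xy [487.3  10.3] ang 0.079 rms 0.4 343 station -64.7 0.3
core xy [510.    9.7] ang 0.09 rms 0.38 315 station -42.2 -2.6
```

{"op": "play_rows", "data": {"plan": [[0,0,8,0,0,0,0],[0,0,6,0,0,0,0],[-23,-1,0,0,0,0,0],[-23,-1,0,0,0,0,0],[0,0,0,0,0,0,0]]}}

```text
time_s: 3.65
eef_pos: [497.0, 8.6, 83.4]
ee_rot: [-0.003, -0.034, 0.999, -0.003]
force: [-0.9, -1.2, -0.5]
grip_width: 0.502
```

```bash
python3 sd.py
```

```text
t 3.65 p [497.    8.6  83.4] jaw 1.638 z [-0.006 -0.007 -1.   ] F [-0.9 -1.2 -0.5] w 0.5
core xy [487.3  10.3] ang 0.079 rms 0.4 343 station -64.7 0.3
core xy [509.3   7.5] ang 0.062 rms 0.15 277 station -43.1 -4.7
```

{"op": "play_rows", "data": {"plan": [[2,0,-5,0,0,0,0],[1,0,-3,0,0,0,0],[0,0,-2,0,0,0,0],[0,0,-1,0,0,0,0]]}}

```text
time_s: 4.03
eef_pos: [504.5, 8.1, 73.9]
ee_rot: [0.0, -0.033, 0.999, -0.004]
force: [-0.6, 2.1, 14.8]
grip_width: 0.501
```

{"op": "play_rows", "data": {"plan": [[6,0.5,-0.4,0,0,0,0],[6,0.5,-0.7,0,0,0,0],[6,0.5,-0.7,0,0,0,0]]}}

```text
time_s: 4.28
eef_pos: [525.7, 9.8, 74.1]
ee_rot: [0.003, -0.033, 0.999, -0.004]
force: [-0.6, 1.3, 8.1]
grip_width: 0.501
```

```bash
python3 sd.py
```

```text
t 4.28 p [525.7   9.8  74.1] jaw 1.637 z [ 0.007 -0.007 -1.   ] F [-0.6  1.3  8.1] w 0.5
core xy [487.3  10.3] ang 0.079 rms 0.4 343 station -64.7 0.3
core xy [521.   10.3] ang 0.098 rms 0.28 304 station -31.2 -3.1
```

{"op": "play_rows", "data": {"plan": [[0,0,8,0,0,0,0],[-10,0,0,0,0,0,0],[-10,-1,0,0,0,0,0],[0,0,-2,0,0,0,0],[0,0,-2,0,0,0,0]]}}

```text
time_s: 4.75
eef_pos: [508.5, 8.7, 79.1]
ee_rot: [0.005, -0.033, 0.999, -0.004]
force: [0.5, 0.3, -0.2]
grip_width: 0.5
```

{"op": "play_rows", "data": {"plan": [[0,0,-1,0,0,0,0],[0,0,-1,0,0,0,0]]}}

```text
time_s: 4.92
eef_pos: [509.2, 8.7, 76.8]
ee_rot: [0.005, -0.033, 0.999, -0.004]
force: [0.6, -1.0, -0.3]
grip_width: 0.503
```

```bash
python3 sd.py
```

```text
t 4.92 p [509.2   8.7  76.8] jaw 1.637 z [ 0.01  -0.008 -1.   ] F [ 0.6 -1.  -0.3] w 0.5
core xy [487.3  10.3] ang 0.079 rms 0.4 343 station -64.7 0.3
core xy [520.3   9.4] ang 0.099 rms 0.27 257 station -31.9 -3.9
```

{"op": "play_rows", "data": {"plan": [[0,0,-2,0,0,0,0],[0,0,-1,0,0,0,0]]}}

```text
time_s: 5.13
eef_pos: [509.7, 8.7, 73.5]
ee_rot: [0.005, -0.033, 0.999, -0.004]
force: [-1.7, 0.8, 8.3]
grip_width: 0.503
```

{"op": "play_rows", "data": {"plan": [[6,0.5,-0.5,0,0,0,0],[6,0.5,-0.6,0,0,0,0],[6,0.5,-0.7,0,0,0,0],[6,0.5,-0.7,0,0,0,0]]}}

```text
time_s: 5.47
eef_pos: [537.0, 10.9, 74.2]
ee_rot: [0.008, -0.033, 0.999, -0.004]
force: [0.0, 0.7, 6.8]
grip_width: 0.5
```

```bash
python3 sd.py
```

```text
t 5.47 p [537.   10.9  74.2] jaw 1.637 z [ 0.017 -0.008 -1.   ] F [0.  0.7 6.8] w 0.5
core xy [487.3  10.3] ang 0.079 rms 0.4 343 station -64.7 0.3
core xy [535.   10.5] ang 0.089 rms 0.25 291 station -17.2 -4.3
```

{"op": "play_rows", "data": {"plan": [[0,0,8,0,0.004,0,0],[-10,0,0,0,0.004,0,0],[-10,-1,0,0,0.004,0,0],[0,0,-2,0,0,0,0],[0,0,-2,0,0,0,0]]}}

```text
time_s: 5.93
eef_pos: [517.9, 9.8, 79.7]
ee_rot: [0.003, -0.033, 0.999, -0.004]
force: [-0.9, 0.4, 0.1]
grip_width: 0.499
```

{"op": "play_rows", "data": {"plan": [[0,0,-1,0,0,0,0],[0,0,-1,0,0,0,0],[0,0,-2,0,0,0,0],[0,0,-1,0,0,0,0]]}}

```text
time_s: 6.27
eef_pos: [518.2, 9.6, 73.9]
ee_rot: [0.003, -0.033, 0.999, -0.004]
force: [0.3, -0.2, -0.9]
grip_width: 0.496
```

```bash
python3 sd.py
```

```text
t 6.27 p [518.2   9.6  73.9] jaw 1.637 z [ 0.006 -0.008 -1.   ] F [ 0.3 -0.2 -0.9] w 0.5
core xy [487.3  10.3] ang 0.079 rms 0.4 343 station -64.7 0.3
core xy [534.2   9.9] ang 0.083 rms 0.27 239 station -18.1 -4.8
```

{"op": "play_rows", "data": {"plan": [[0,0,4,0,0,0,0],[4,0,0,0,0,0,0],[0,0,-2,0,0,0,0],[0,0,-2,0,0,0,0],[0,0,-1,0,0,0,0]]}}

```text
time_s: 6.73
eef_pos: [523.4, 9.6, 73.5]
ee_rot: [0.004, -0.033, 0.999, -0.004]
force: [-2.4, 0.8, 12.1]
grip_width: 0.498
```

Contact is made about 8 mm behind the core's axis, so I'll roll on by roughly 30 mm of finger travel.

{"op": "play_rows", "data": {"plan": [[6,0.5,-0.5,0,0,0,0],[6,0.5,-0.6,0,0,0,0],[6,0.5,-0.7,0,0,0,0],[6,0.5,-0.7,0,0,0,0],[4,0.3,-0.5,0,0,0,0]]}}

```text
time_s: 7.15
eef_pos: [555.1, 12.1, 74.3]
ee_rot: [0.008, -0.033, 0.999, -0.004]
force: [-0.0, 0.2, 4.8]
grip_width: 0.497
```

```bash
python3 sd.py
```

```text
t 7.15 p [555.1  12.1  74.3] jaw 1.636 z [ 0.017 -0.008 -1.   ] F [-0.   0.2  4.8] w 0.5
core xy [487.3  10.3] ang 0.079 rms 0.4 343 station -64.7 0.3
core xy [550.6  13.1] ang 0.083 rms 0.29 298 station -1.5 -3.3
```

{"op": "play_rows", "data": {"plan": [[0,0,6,0,0,0,0],[0,0,40,0,0.004,0,0],[0,0,40,0,0.004,0,0],[0,0,40,0,0.004,0,0],[0,0,40,0,0,0,0]]}}

```text
time_s: 7.62
eef_pos: [548.6, 13.0, 237.7]
ee_rot: [-0.009, -0.033, 0.999, -0.002]
force: [0.5, -0.4, -0.8]
grip_width: 0.507
```

{"op": "play_rows", "data": {"plan": [[7,40,0,0,0,0,0],[7,40,0,0,0,0,0],[7,40,0,0,0,0,0],[7,40,0,0,0,0,0],[7,40,0,0,0,0,0]]}}

```text
time_s: 8.03
eef_pos: [585.2, 212.0, 250.9]
ee_rot: [0.0, -0.026, 1.0, -0.004]
force: [1.3, 0.2, 0.8]
grip_width: 0.499
```

```bash
sed -i 's/box\[140:236,230:378\]=1/box[150:225,270:345]=1/' m.py; python3 m.py; python3 sd.py; python3 - <<'E'
from h import *
im=cap('top','top3.png')['img']
cv2.imwrite('pics/c3.png',cv2.resize(im[125:250,215:390],None,fx=4.5,fy=4.5,interpolation=cv2.INTER_CUBIC))
E
```

```text
{'n': 143, 'ctr': array([537.95389627,  11.54133966]), 'ang': np.float64(0.0772016707281208), 'len': np.float64(90.62322496597562), 'wid': np.float64(14.995009326662041)}
line 70 [ 1.0115431e-01 -9.9487072e-01  5.4996924e+02  3.1422998e+01] ang -3.040265
plate [[222.10000610351562, 134.10000610351562], [372.5, 122.0999984741211], [381.70001220703125, 237.10000610351562], [231.3000030517578, 249.10000610351562]] [[742.6, 277.0, 40.0], [791.7, -201.1, 40.0], [427.3, -232.5, 40.0], [380.8, 232.7, 40.0]] [585.61377856  19.04654287  40.        ]
t 8.08 p [584.9 218.8 250.2] jaw 1.628 z [ 0.    -0.006 -1.   ] F [ 1.3  6.1 -1.1] w 0.5
core xy [487.3  10.3] ang 0.079 rms 0.4 343 station -64.7 0.3
core xy [551.8  16.8] ang 0.09 rms 0.54 335 station 0.1 0.3
```

View pics/c3.png

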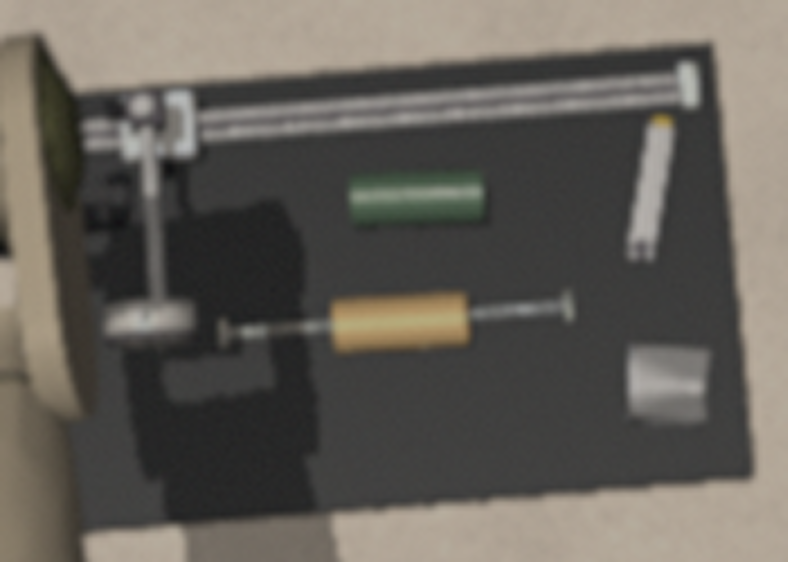

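```bash
cat > tp.py <<'E'
from h import *
from scipy.optimize import minimize
# render-match: cylinder hull vs soft colour mask; line fit on each side of core
def top(c,tan_hi=None):
    im=cv2.cvtColor(c['img'],cv2.COLOR_BGR2HSV).astype(int)
    b,g,r=[c['img'][...,i].astype(float) for i in range(3)]
    m=((r-b)>25).astype(np.uint8);B=np.zeros_like(m);B[185:228,280:330]=1;m*=B
    k,l,s,ce=cv2.connectedComponentsWithStats(m);i=1+np.argmax(s[1:,4]);w=np.argwhere(l==i)[:,::-1]
    tgt=np.clip((r-b)/np.percentile((r-b)[l==i],40),0,1)[180:232,275:335]
    S=8
    def rend(q):
        th=np.linspace(0,2*np.pi,32,endpoint=False);ax=np.array([-np.sin(q[2]),np.cos(q[2]),0]);nx=np.array([np.cos(q[2]),np.sin(q[2]),0])
        P=[np.array([q[0],q[1],58])+e*45*ax+18*(np.cos(t)*nx+np.sin(t)*np.array([0,0,1])) for e in(-1,1) for t in th]
        h=cv2.convexHull(proj(c,P).astype(np.float32)).reshape(-1,2)
        M=np.zeros((52*S,60*S),np.float32);cv2.fillConvexPoly(M,np.round(((h-[275,180]+.5)*S-.5)*16).astype(np.int32),1,shift=4)
        return cv2.GaussianBlur(cv2.resize(M,(60,52),interpolation=cv2.INTER_AREA),(0,0),.7)
    g0=onz(c,[w.mean(0)],58)[0]
    f=lambda q:((rend([q[0],q[1],q[2]/100])-tgt)**2).sum()
    o=minimize(f,[g0[0],g0[1],8],method='Nelder-Mead',options=dict(initial_simplex=[[g0[0],g0[1],8],[g0[0]+4,g0[1],8],[g0[0],g0[1]+4,8],[g0[0],g0[1],12]]))
    q=o.x;return np.array([q[0],q[1],q[2]/100]),o.fun,len(w)
def line(c):
    g=cv2.cvtColor(c['img'],cv2.COLOR_BGR2GRAY).astype(float);pts=[]
    for u in list(range(268,286))+list(range(323,338)):
        v0=198.6-(u-267)*.0785;r=np.arange(int(round(v0))-3,int(round(v0))+4);x=g[r,u]
        x=np.clip(x-np.median(x)-6,0,None)
        if x.sum()>15: pts.append((u,(x*r).sum()/x.sum()))
    L=onz(c,pts,40)[:,:2];f=cv2.fitLine(L.astype(np.float32),cv2.DIST_HUBER,0,.01,.01).ravel()
    d=f[:2]*np.sign(f[1]);e=onz(c,[[264.3,199],[341.2,193]],40)[:,:2].mean(0)
    nn=np.array([d[1],-d[0]]);return d,nn,e-nn*((e-f[2:])@nn)
if __name__=='__main__':
    st();c=cap('top');q,fu,N=top(c);d,nn,o=line(c)
    ax=np.array([-np.sin(q[2]),np.cos(q[2])])
    print('core',q.round(3),'cost',round(fu,2),N,'line',o.round(1),np.arctan2(-d[0],d[1]).round(4))
    for e in(45,0,-45): p=q[:2]+e*ax-o;print(e,'station x %.1f y %.1f'%(p@nn,p@d))
    c0=dict(c);c0['img']=cv2.imread('pics/top0.png');print('line0',line(c0)[2],line(c0)[0])
E
python3 tp.py
```

```text
t 8.18 p [584.9 212.7 249.8] jaw 1.628 z [-0.001 -0.009 -1.   ] F [ 0.2 -1.6  0.1] w 0.5
core [5.48558e+02 1.22180e+01 8.30000e-02] cost 3.52 370 line [551.8  15.7] 0.1019
45 station x -2.7 y 41.8
0 station x -3.5 y -3.2
-45 station x -4.4 y -48.2
line0 [551.81111245  15.73004426] [-0.10141759  0.99484396]
```

The core sits 3.5 mm short of the line's centre, with its ends at -2.7 and -4.4 mm. That is inside the limit but with little margin, so I'll go back and nudge it about 3.5 mm.

{"op": "play_rows", "data": {"plan": [[-8,-40,0,0,0,0,0],[-8,-40,0,0,0,0,0],[-8,-40,0,0,0,0,0],[-8,-40,0,0,0,0.01,0],[-8,-38,0,0,0,0.01,0]]}}

```text
time_s: 8.65
eef_pos: [540.6, 8.9, 248.7]
ee_rot: [-0.002, -0.04, 0.999, -0.005]
force: [0.4, -0.2, 0.3]
grip_width: 0.502
```

{"op": "play_rows", "data": {"plan": [[0,0,-20,0,0,0,0],[0,0,-35,0,0,0,0],[0,0,-35,0,0,0,0],[0,0,-30,0,0,0,0],[0,0,-15,0,0,0,0]]}}

```text
time_s: 9.07
eef_pos: [537.0, -7.4, 115.2]
ee_rot: [0.004, -0.029, 1.0, -0.008]
force: [0.1, 0.5, -0.1]
grip_width: 0.499
```

{"op": "play_rows", "data": {"plan": [[0,0,0,0,0,0,0],[0,0,0,0,0,0,0]]}}

```text
time_s: 9.23
eef_pos: [534.2, -9.5, 112.6]
ee_rot: [0.0, -0.027, 1.0, -0.007]
force: [-0.2, 1.1, 0.3]
grip_width: 0.501
```

{"op": "play_rows", "data": {"plan": [[5,11,-10,0,0,0.015,0],[5,10,-10,0,0,0.015,0],[2,1,-9,0,0,0,0],[0,0,-3,0,0,0,0],[0,0,0,0,0,0,0]]}}

```text
time_s: 9.65
eef_pos: [548.9, 13.5, 81.9]
ee_rot: [0.004, -0.043, 0.999, -0.008]
force: [-0.3, 0.4, 0.2]
grip_width: 0.502
```

```bash
python3 -c "
from h import *
st()"
```

```text
t 9.65 p [548.9  13.5  81.9] jaw 1.658 z [ 0.008 -0.015 -1.   ] F [-0.3  0.4  0.2] w 0.5
```

{"op": "play_rows", "data": {"plan": [[-1,0,-3,0.01,0.004,0,0],[-1,0,-3,0,0,0,0],[0,0,-2,0,0,0,0]]}}

```text
time_s: 9.9
eef_pos: [547.2, 13.7, 74.0]
ee_rot: [0.002, -0.044, 0.999, -0.002]
force: [-1.2, 2.0, 9.2]
grip_width: 0.494
```

{"op": "play_rows", "data": {"plan": [[3,0.3,-0.4,0,0,0,0],[3,0.3,-0.5,0,0,0,0],[0,0,-0.3,0,0,0,0]]}}

```text
time_s: 10.15
eef_pos: [554.4, 14.1, 74.2]
ee_rot: [0.004, -0.043, 0.999, -0.002]
force: [-0.5, 0.4, 1.6]
grip_width: 0.503
```

```bash
python3 sd.py
```

```text
t 10.15 p [554.4  14.1  74.2] jaw 1.657 z [ 0.008 -0.004 -1.   ] F [-0.5  0.4  1.6] w 0.5
core xy [487.3  10.3] ang 0.079 rms 0.4 343 station -64.7 0.3
core xy [554.   13.5] ang 0.098 rms 0.26 292 station 2.0 -3.2
```

{"op": "play_rows", "data": {"plan": [[0,0,6,0,0,0,0],[0,0,40,0,0,0,0],[0,0,40,0,0.004,0,0],[0,0,40,0,0.004,0,0],[0,0,40,0,0,0,-1]]}}

```text
time_s: 10.62
eef_pos: [547.5, 14.2, 238.2]
ee_rot: [-0.011, -0.043, 0.999, -0.0]
force: [0.5, -0.5, -0.5]
grip_width: 0.374
```

{"op": "play_rows", "data": {"plan": [[8,40,0,0,0,0,-1],[8,40,0,0,0,0,-1],[8,40,0,0,0,0,-1],[8,40,0,0,0,0,-1],[8,40,0,0,0,0,-1]]}}

```text
time_s: 11.03
eef_pos: [590.0, 212.7, 252.5]
ee_rot: [-0.001, -0.036, 0.999, -0.003]
force: [1.4, 0.4, 0.4]
grip_width: 0.002
```

{"op": "play_rows", "data": {"plan": [[4,40,0,0,0,0,-1],[0,10,0,0,0,0,-1],[0,0,0,0,0,0,-1]]}}

```text
time_s: 11.28
eef_pos: [592.7, 271.3, 252.1]
ee_rot: [-0.001, -0.039, 0.999, -0.003]
force: [0.1, -0.4, -1.1]
grip_width: 0.0
```

```bash
python3 tp.py; python3 - <<'E'
from h import *
im=cap('top')['img']
cv2.imwrite('pics/c4.png',cv2.resize(im[125:250,215:390],None,fx=4.5,fy=4.5,interpolation=cv2.INTER_CUBIC))
s=cap('side');cv2.imwrite('pics/s4.png',cv2.resize(s['img'][120:240,230:390],None,fx=4.5,fy=4.5,interpolation=cv2.INTER_CUBIC))
E
```

```text
t 11.28 p [592.7 271.3 252.1] jaw 1.65 z [-0.002 -0.006 -1.   ] F [ 0.1 -0.4 -1.1] w 0.0
core [5.51345e+02 1.26490e+01 8.00000e-02] cost 3.5 372 line [551.9  15.7] 0.1012
45 station x 0.1 y 42.0
0 station x -0.8 y -3.0
-45 station x -1.8 y -48.0
line0 [551.81111245  15.73004426] [-0.10141759  0.99484396]
```

View pics/c4.png

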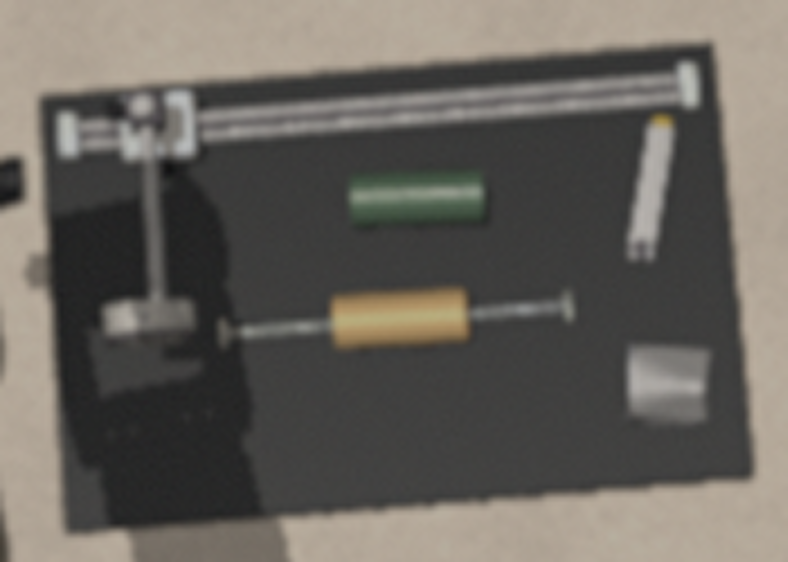

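View pics/s4.png

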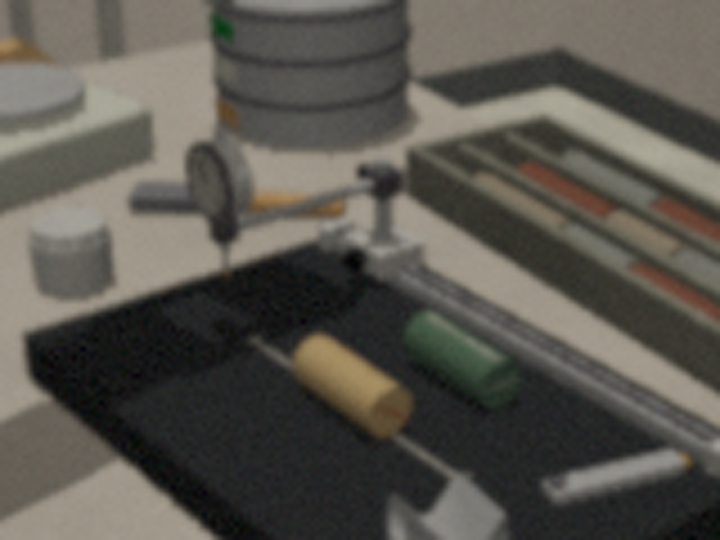

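The core now lies on the line, at (400,318) in the crop, with its ends at +0.1 and -1.8 mm. The cross arm runs from (150,140) to (157,295), and I'll locate it at its own height.

```bash
python3 - <<'E'
from h import *
c=cap('top');g=cv2.cvtColor(c['img'],cv2.COLOR_BGR2GRAY).astype(float)
pts=[]
for v in range(163,188):
    r=np.arange(244,255);x=g[v,r];x=np.clip(x-np.median(x)-10,0,None);pts.append(((x*r).sum()/x.sum(),v))
P=onz(c,pts,118)[:,:2];O=np.array([551.8,15.7]);A=.1014
n=np.array([np.cos(A),np.sin(A)]);u=np.array([-np.sin(A),np.cos(A)])
print(np.c_[(P-O)@n,(P-O)@u][::4].round(1))
for y in(-3,160,184,205,215):print(y,(O+70*n+y*u).round(1))
print(onz(c,[[215+149/4.5,125+318/4.5]],180)[0][:2]-O)
E
```

```text
[[102.7 153.1]
 [ 90.7 153.4]
 [ 78.6 153.4]
 [ 66.5 153.2]
 [ 54.5 152.9]
 [ 42.6 153.3]
 [ 30.6 153.2]]
-3 [621.7  19.8]
160 [605.2 182. ]
184 [602.8 205.8]
205 [600.7 226.7]
215 [599.7 236.7]
[-16.43466871 148.21345359]
```

{"op": "play_rows", "data": {"plan": [[3,-5,-38,0,0,0,-1],[2,0,-38,0,0,0,-1],[0,0,-38,0,0,0,-1],[0,0,-24,0,0,0,-1],[0,0,0,0,0,0,-1]]}}

```text
time_s: 11.9
eef_pos: [600.0, 253.0, 114.4]
ee_rot: [0.003, -0.032, 0.999, -0.003]
force: [-0.6, 0.7, -0.7]
grip_width: 0.005
```

```bash
cat >> h.py <<'E'
def stn():
    s=sense();d=s['eef_pos'][:2]-[551.8,15.7];A=.1014
    print('station xy',(d@[np.cos(A),np.sin(A)]).round(1),(d@[-np.sin(A),np.cos(A)]).round(1),'z-40',round(s['eef_pos'][2]-40,1));st()
E
python3 -c "
from h import *
stn()"
```

```text
station xy 71.9 231.3 z-40 74.4
t 11.9 p [600.  253.  114.4] jaw 1.634 z [ 0.007 -0.006 -1.   ] F [-0.6  0.7 -0.7] w 0.01
```

{"op": "play_rows", "data": {"plan": [[1,-12,-8,0,0,0,-1],[1,-12,-6,0,0,0,-1],[1,-8,-1,0,0,0,-1],[0,-3,0,0,0,0,-1],[0,-2,0,0,0,0,-1]]}}

```text
time_s: 12.32
eef_pos: [605.4, 209.3, 104.6]
ee_rot: [0.006, -0.029, 1.0, -0.003]
force: [0.3, 0.4, 0.3]
grip_width: -0.003
```

```bash
python3 -c "
from h import *
stn()"
```

```text
station xy 72.9 187.2 z-40 64.6
t 12.32 p [605.4 209.3 104.6] jaw 1.629 z [ 0.012 -0.006 -1.   ] F [0.3 0.4 0.3] w -0.0
```

{"op": "play_rows", "data": {"plan": [[0.5,-5,-3,0,0,0,-1],[0.5,-5,-2,0,0,0,-1],[0.4,-4,0,0,0,0,-1],[0.3,-3,0,0,0,0,-1]]}}

```text
time_s: 12.65
eef_pos: [608.4, 191.2, 102.3]
ee_rot: [0.008, -0.029, 1.0, -0.003]
force: [-0.0, 2.1, -0.4]
grip_width: 0.0
```

{"op": "play_rows", "data": {"plan": [[0.2,-4,-1,0,0.004,0,-1],[0.4,-5,-1,0,0.004,0,-1],[0.5,-6,-1,0,0.004,0,-1],[0.5,-6,-1,0,0,0,-1],[0.5,-6,0,0,0,0,-1]]}}

```text
time_s: 13.07
eef_pos: [610.8, 163.6, 98.8]
ee_rot: [0.003, -0.03, 1.0, -0.001]
force: [0.4, 1.6, 1.4]
grip_width: 0.002
```

```bash
python3 -c "
from h import *
stn()"
```

```text
station xy 73.7 141.2 z-40 58.8
t 13.07 p [610.8 163.6  98.8] jaw 1.631 z [ 0.005 -0.003 -1.   ] F [0.4 1.6 1.4] w 0.0
```

{"op": "play_rows", "data": {"plan": [[0.6,-7,0,0,0,0,-1],[0.7,-8,0,0,0,0,-1],[0.8,-9,0,0,0,0,-1],[0.8,-9,0,0,0,0,-1],[0.8,-9,0,0,0,0,-1]]}}

```text
time_s: 13.48
eef_pos: [615.3, 117.6, 98.8]
ee_rot: [0.003, -0.03, 1.0, -0.001]
force: [0.5, 2.3, 0.0]
grip_width: -0.003
```

{"op": "play_rows", "data": {"plan": [[0.8,-9,0,0,0,0,-1],[0.8,-9,0,0,0,0,-1],[0.8,-9,0,0,0,0,-1],[0.7,-8,0,0,0,0,-1],[0.6,-6,0,0,0,0,-1]]}}

```text
time_s: 13.9
eef_pos: [619.4, 70.7, 98.7]
ee_rot: [0.003, -0.029, 1.0, -0.001]
force: [1.0, 1.9, -0.2]
grip_width: -0.003
```

```bash
python3 - <<'E'
from h import *
stn()
s=cap('side');cv2.imwrite('pics/s5.png',cv2.resize(s['img'][110:250,230:390],None,fx=4.2,fy=4.2,interpolation=cv2.INTER_CUBIC))
E
```

```text
station xy 72.8 47.9 z-40 58.7
t 13.9 p [619.4  70.7  98.7] jaw 1.63 z [ 0.007 -0.002 -1.   ] F [ 1.   1.9 -0.2] w -0.0
```

View pics/s5.png

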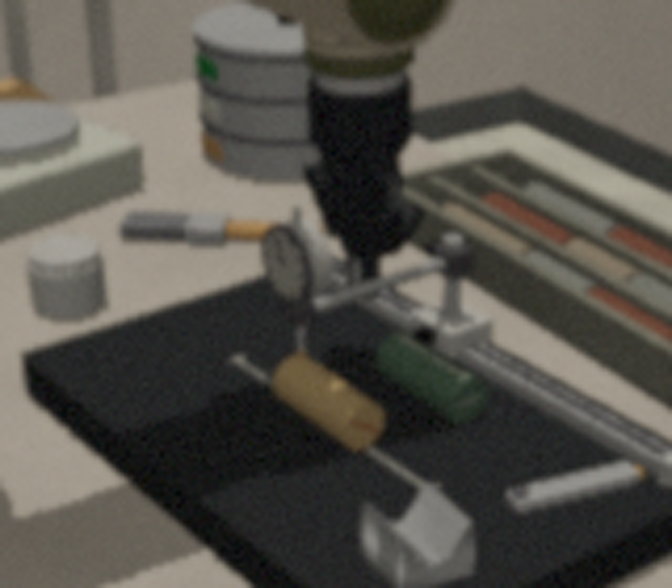

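The side view shows the gauge pushed along, with its tip at about (300,350) in the crop, just over the core's +y end. The fingers are behind the arm and the core has not moved.

```bash
python3 - <<'E'
from h import *
import sd
c=cap('side');stn();sd.rep(c)
A=.1014;O=np.array([551.8,15.7]);n=np.array([np.cos(A),np.sin(A)]);u=np.array([-np.sin(A),np.cos(A)])
for y in(40,32,25,-3): print(y,(4.2*(proj(c,[[*(O+y*u),81],[*(O+70*n+y*u),118]])-[230,110])).round(0).tolist())
E
```

```text
station xy 72.7 47.7 z-40 58.6
t 14.0 p [619.3  70.5  98.6] jaw 1.629 z [ 0.006 -0.003 -1.   ] F [-0.7 -0.6 -0.4] w 0.0
core xy [554.1  14. ] ang 0.089 rms 0.34 324 station 2.2 -2.7
40 [[290.0, 350.0], [365.0, 280.0]]
32 [[296.0, 354.0], [371.0, 284.0]]
25 [[302.0, 358.0], [377.0, 287.0]]
-3 [[324.0, 372.0], [400.0, 300.0]]
```

{"op": "play_rows", "data": {"plan": [[0.6,-6,0,0,0,0,-1],[0.7,-8,0,0,0,0,-1],[0.7,-8,0,0,0,0,-1],[0.7,-8,0,0,0,0,-1],[0.4,-5,0,0,0,0,-1]]}}

```text
time_s: 14.42
eef_pos: [622.5, 34.2, 98.6]
ee_rot: [0.003, -0.03, 1.0, -0.001]
force: [1.2, 1.7, 0.4]
grip_width: 0.004
```

```bash
python3 - <<'E'
from h import *
stn()
E
```

```text
station xy 72.2 11.2 z-40 58.6
t 14.42 p [622.5  34.2  98.6] jaw 1.631 z [ 0.006 -0.002 -1.   ] F [1.2 1.7 0.4] w 0.0
```

{"op": "play_rows", "data": {"plan": [[-0.5,5,0,0,0,0,-1],[-2,20,0,0,0,0,-1],[-2,20,0,0,0,0,-1],[-1,10,20,0,0,0,-1],[0,0,38,0,0,0,-1]]}}

```text
time_s: 14.83
eef_pos: [612.4, 88.3, 149.8]
ee_rot: [-0.006, -0.028, 1.0, -0.002]
force: [0.2, 0.5, 0.4]
grip_width: 0.002
```

{"op": "play_rows", "data": {"plan": [[0,0,38,0,0,0,-1],[0,0,38,0,0,0,-1],[0,30,20,0,0,0,-1],[-3,40,0,0,0,0,-1],[-3,40,0,0,0,0,-1]]}}

```text
time_s: 15.25
eef_pos: [606.5, 196.4, 258.0]
ee_rot: [-0.002, -0.023, 1.0, -0.003]
force: [1.0, -0.7, -1.4]
grip_width: 0.002
```

{"op": "play_rows", "data": {"plan": [[-3,40,0,0,0,0,-1],[-3,30,0,0,0,0,-1],[0,0,0,0,0,0,-1]]}}

```text
time_s: 15.5
eef_pos: [597.6, 276.0, 259.3]
ee_rot: [-0.001, -0.026, 1.0, -0.003]
force: [-0.5, -0.9, 0.1]
grip_width: 0.003
```

```bash
python3 - <<'E'
from h import *
import sd
stn()
c=cap('top','top6.png');g=cv2.cvtColor(c['img'],cv2.COLOR_BGR2GRAY).astype(float)
O=np.array([551.8,15.7]);A=.1014;n=np.array([np.cos(A),np.sin(A)]);u=np.array([-np.sin(A),np.cos(A)])
# cross arm where it is over dark plate (station x 40..55 and 105..120)
for xs in (36,40,44,48,52,108,114,120):
    yy=np.arange(-30,25,.5);P=[[*(O+xs*n+y*u),118] for y in yy];q=proj(c,P).astype(np.float32)
    v=cv2.remap(g.astype(np.float32),q[:,0].copy(),q[:,1].copy(),cv2.INTER_LINEAR).ravel();w=np.clip(v-np.median(v)-10,0,None);print(xs,round(float((w*yy).sum()/w.sum()),1),round(float(v.max()-np.median(v))))
s=cap('side');sd.rep(s)
a=cv2.resize(c['img'][125:250,215:390],None,fx=4.5,fy=4.5,interpolation=cv2.INTER_CUBIC);cv2.imwrite('pics/c6.png',a)
cv2.imwrite('pics/s6.png',cv2.resize(s['img'][110:250,230:390],None,fx=4.2,fy=4.2,interpolation=cv2.INTER_CUBIC))
for y in (-15,-3,9):print(y,(4.2*(proj(s,[[*(O+y*u),81]])[0]-[230,110])).round(0))
E
```

```text
station xy 72.0 254.3 z-40 219.3
t 15.5 p [597.6 276.  259.3] jaw 1.622 z [-0.002 -0.006 -1.   ] F [-0.5 -0.9  0.1] w 0.0
36 -7.7 83
40 -7.4 87
44 -7.3 93
48 -7.2 97
52 -7.3 105
108 -7.9 89
114 -8.1 18
120 0.9 26
core xy [553.9  14.9] ang 0.066 rms 0.44 320 station 2.0 -1.8
-15 [334. 379.]
-3 [324. 372.]
9 [314. 366.]
```

View pics/c6.png

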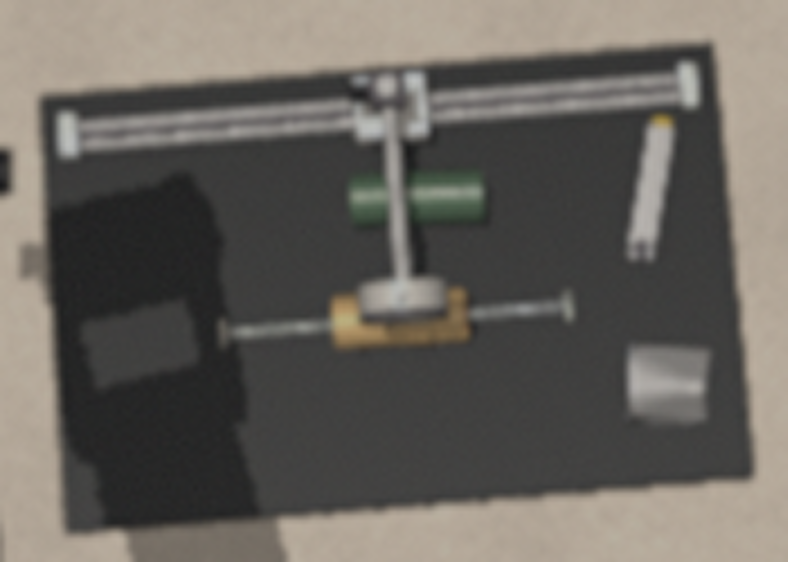

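View pics/s6.png

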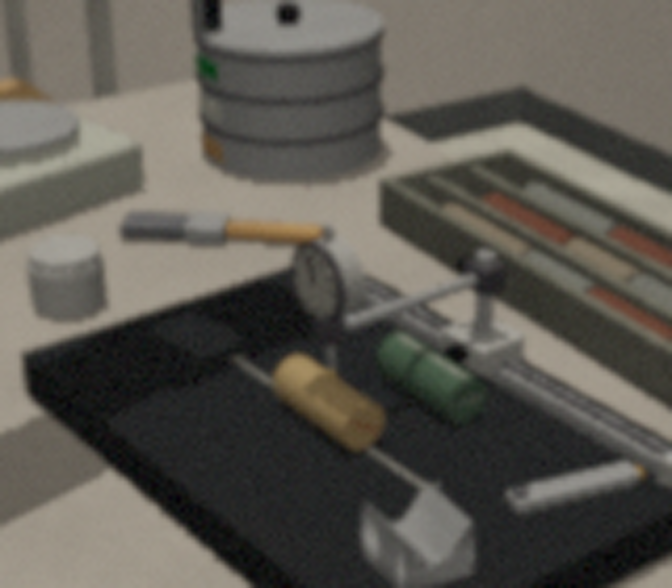

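The cross arm is at y = -7.5 mm and the core's middle at y = -3.0 mm, so the tip is about 4.5 mm off against the 12 mm allowed. The core is still on the line, the other things have not moved, and the arm is clear.

```bash
python3 -c "
from rig import ctrl
print(ctrl.finish_job())"
```

```text
the job is handed in; nothing more can be done
None
```

The sandstone core is on the line with the gauge tip over its middle, and I handed the job in at about 15.5 s. The rig gave no verdict.

**What I did:** I rolled the core about 68 mm onto the line in short strokes with two fingertips on top, including a last 3.5 mm nudge. The highest contact force I read was 15 N. I then pushed the gauge about 160 mm along its rail by the cross arm with the shut fingers, at about 2 N, and backed the arm clear.

**Last checks:**

| Check | Measured | Limit |
|---|---|---|
| Core ends off the line, top camera | +0.1 mm and -1.8 mm | ±6 mm |
| Gauge tip from the core's middle | about 4.5 mm | 12 mm |

- **Core ends:** these were measured before the gauge push. In the pictures afterwards the core had not visibly moved.
- **Gauge tip:** I estimated this from the cross arm in the top view. The finger position at the end of the push put it closer, at about 1.3 mm. The tip itself was too faint in the side view to measure.
- **Camera disagreement:** the side camera read the core about 3 mm further in x than the top camera. That offset was there from the first picture, so I relied on the top camera, which measures the core and the line together.
- **Slip in the first stroke:** in the first rolling stroke the fingers ran off the top of the core, because the tips are only 22 mm wide. The core stayed put, and I used shorter strokes after that.
- **Other objects:** the green core, V-block, feelers, tin and brush look unmoved in the last pictures. The caliper was outside them, and the arm never went near it.

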